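# Lock the mixing cup on the glaze mill

### The arm

A 7-joint arm with a two-finger parallel gripper is mounted at the origin on the work surface. World frame = base frame: x ahead of the robot, y to its left, z up, the work surface at z = 0. Lengths are in mm, angles in rad, forces in N, time in s.
With the tool pointing down it reaches from about 425 to 1025 mm from the base axis. Payload 3.6 kg.
Tool frame: the origin (TCP) lies on the centre line of the jaws, within the pads' length; the fingertips stand 8 mm ahead of it and the grasp point (between the pads) lies 11 mm behind it; z points along the fingers, y is the direction in which the jaws open and shut (so a half turn about z gives the same grasp; the last joint's range is limited). The gripper opens to 85 mm and grips with 20 to 120 N. Pads are 22 mm wide; open, the fingers measure 114 mm over their backs; the gripper's body (76 mm by 85 mm) begins 54 mm behind the grasp point. The pads swing forward as they close: fully open they stand 13 mm farther back than shut.
Start: joints at [1.097, 0.591, 0.048, 1.609, -0.033, 0.943, -0.034], TCP at [268.785, -673.338, 239.302] pointing down, gripper open.
Joint ranges: [-2.69, 2.69], [-0.47, 2.24], [-1.27, 1.36], [0.19, 2.51], [-1.53, 4.68], [0.08, 2.07], [-3.09, 3.09]. Speed limits (rad/s): [2.57, 2.57, 3.14, 3.14, 3.14, 3.14, 3.14].

### API

Orientations are given as [roll, pitch, yaw] about the fixed x, y, z axes, in that order (R = Rz(yaw) Ry(pitch) Rx(roll)).
In Python, from cell import readout, eyes, sign_off gives the robot as it stands.
- The arm moves only by the tool play_rows, never from a script. Its argument "increments" is one flat list of numbers, 6 for each row, row after row: the shift along the tool's x, y, z in m, then the turn, a rotation vector about the tool's x, y, z in rad. In form: [tx, ty, tz, ax, ay, az, tx, ty, tz, ax, ay, az, ...]. A call has 1 to 10 rows; each row shifts and turns the commanded pose from where the row before left it, along the tool's axes as they then stand; what a row does not reach is not made up. A row lasts 1/8 s, in which the tool goes at most 62.5 mm and 10.7 degrees, less where a joint would pass 70% of its speed; a pose out of reach is approached as far as the arm can. A call is refused whole if a number of a shift passes 0.0625 or a number of a turn 0.188, either way. A call with a gripper value outside its range is refused whole. "hand" is the finger opening in m, from 0 to 0.0854, set as the call begins (left out, the last holds). The fingers move at their own pace and stop on an object; the grip force is fixed at half the most. Time passes only in rows, so rows that do not move let the fingers close. It gives the time, the measured TCP pose, the force and the opening at its end, in the units of the state.
- readout.state(): the state, without advancing time (a new reading comes with each control period).
- eyes.camera(name): name is "scene" or "top" or "wrist"; returns the picture (420x560x3 uint8, red, green, blue); there is no depth.
- eyes.get_calibration(name): a dict with "fovy" (degrees; the focal length in pixels is half the picture's height over the tangent of half this angle, whatever the lens; pixels are square), "cx", "cy" (the principal point, pixels), "k1" (the pictures are not rectified: a ray, as slopes to the right and down, at radius r is drawn at 1 + k1 r^2 times it, then the intrinsics apply), "cam_to_world" (4x4, takes a point from camera to world coordinates). Camera axes: x right, y down, z forward; pixel columns grow to the right and rows downward; lengths in mm; the calibration is good to about 2 mm. A picture is of the moment at which its call begins: read the wrist's pose just before it. get_calibration takes no time and is no camera call; for the wrist camera it gives the pose at the moment of the call.
- sign_off(): hands the job in, once; it reports no verdict.
Trained networks look in the newest picture that a camera, given by its name, has taken for a name from the list of things; names that differ only in an ending like _2 or _b are one class to them, and where a whole thing is asked for, a point or a joint stands for the part that bears it (a point fixed in the world has none). Each returns a list of dicts, best first, with "score" (0 to 1); they miss things now and then, are a little off and sometimes report something else, mostly with a low value. They report only what shows in the picture. A call takes as long as a camera call.
- eyes.regions_of(camera, name): "mask" (420x560 bool, what is visible of it) and "point" ([column, row] as shares, 0 to 1, of the picture: columns of its width, rows of its height, amid what is visible of it).
- eyes.mark_of(camera, name): "point" ([column, row] as shares, 0 to 1, of the picture: columns of its width, rows of its height: a listed point, or the origin of a listed thing).
The state is a dict: "clock": time; "joint_positions": joint angles; "qd": joint speeds; "joint_torque": joint torques, N m; "position": TCP position; "tcp_rot": TCP orientation; "ft_force": force on the tool from outside, world axes, zero at the start; "torque": the same for the moment, N m; "gripper_width": finger opening in mm.
Only numpy, scipy, OpenCV 4.12 (cv2) and the standard library are available. Lean on these libraries where they do the work, as an engineer would, in place of code of your own. Each camera call takes 0.05 s, during which the arm holds its last target. There are 200 camera calls.

### The job

Get the glaze mill ready: lift the mixing cup off its draining cradle, tip it up and stand it on the bench on its black blade end, and let go so that you can take it again squarely from above. Then set it blade end down in the mill, feel for the slots with its three lugs, push it in against the spring and twist it clockwise (seen from above) until it clicks home and stays locked when you let go. Leave the tea bowls, the brush pot and the squeeze bottle as they are.

Things in the scene. Friction and masses are not known exactly. Their poses are not given: they have to be found in the camera images.
- cup: Mixing cup, about 0.3 kg, 110 mm long: origin at the centre of the flat outer face of its black blade cap, z axis along the cup to the closed end. z 0 to 6 mm: nose, 62 mm, tapering to 58 at its end; 6 to 26 mm: cap, 64 mm; 26 to 110 mm: smooth pale blue-green body, 60 mm diameter. It starts lying in the cradle, axis level, 50 mm above the bench.
- cup_top (a point): Centre of the cup's flat closed end, on its axis, 110 mm from the blade end.
- cup_lug (a point): Outer end of one of the three orange lugs on the cup's cap. Lugs are 120 degrees apart, this one on the cup's +x side; each reaches 38 mm from the axis, is 12 mm wide and lies between 6 and 11 mm from the blade end.
- cradle: Fixed wooden draining cradle: board 150 (x) by 94 (y) by 10 mm, with two V-shaped cross pieces, at most 37 mm high, at x = -22 and +38 mm. Origin: centre of the underside; +x points the way of the cup's closed end. The cup's blade end starts at about x = -62 mm, so the cross pieces hold it about 40 and 100 mm from its blade end.
- mill: Fixed motor base of the glaze mill: white round housing, 132 mm diameter at the foot, 104 mm at the shoulder, with an aluminium lock ring (97 mm outside) on top, ring top 135 mm up. Origin: centre of the underside, z up. The ring is a clamped-on part: one slot lies near the mill's +x direction, but up to 0.35 rad either way from it, the others 120 degrees on. Find them by eye or feel.
- mill_mouth (a point): Centre of the ring's mouth, level with its top face, 135 mm up; axes as the mill's. Bore 69 mm. The three slots (orange dots) open it to 82 mm, 29 degrees wide: a lug has 4 degrees play either way. Beside each slot a 7 mm roof covers a channel: push in 12.5 to 14 mm from lugs resting on the ring's top (it bottoms at 14.5), then turn clockwise from above; the other way is blocked.
- drive_plate (a joint): Press-down of the black sprung plate (40 mm across) in the mill's mouth, m: 0 up, 0.0105 at most. The cup meets it 4 mm in; 5 N starts it, +0.8 N per mm. 0.69 rad from slot centre the roof has a notch, end stop 0.05 farther: let up there, lugs rise 4 mm and lock, blade end 14 mm below the ring top, plate at 0.004. Unlocked, the cup is lifted to 10 mm or less below it.
- tea_bowl_dark: Dark tea bowl, loose, 72 mm across and 50 mm high. Origin: centre of its underside. To be left alone.
- tea_bowl_blue: Blue tea bowl, loose, 72 mm across and 50 mm high. Origin: centre of its underside. To be left alone.
- brush_pot: Brown ribbed pot with three brushes, loose, 68 mm across, pot 90 mm and brushes 160 mm high. Origin: centre of its underside. To be left alone.
- squeeze_bottle: Clear squeeze bottle with an orange cap, loose, 54 mm across and 150 mm high. Origin: centre of its underside. To be left alone.

How it is judged:
By the outcome, as a careful person would: the job done as asked, in the order asked, and still so for the second after the job is handed in, with the robot touching nothing.
It also fails if it takes over 72 s, if anything falls off the work surface, if the arm or the gripper's body presses on something with over 40 N, if the wrist force passes 120 N, or if a joint passes its speed limit or range.

## Working session

There is one attempt and no reset: what is moved stays moved. The work goes in short steps, Python scripts to look and compute and a tool call to move; the robot and the scene stay as the last step left them, time stands still between calls to the robot, and variables do not carry over. Pictures are saved under pics/ and viewed, about 8 in all and at most 12, crops included, and the job is handed in when it is done.

Besides the shell and the picture viewer there is one more tool, called in YAML: its name, and indented under it one key for each argument. play_rows: Moves the arm, as the interface text tells. Its arguments: {"type":"object","properties":{"increments":{"type":"array"},"hand":{"type":"number"}},"required":["increments"]}

```bash
mkdir -p pics; cat > h.py <<'E'
import numpy as np, cv2
from cell import readout, eyes
from scipy.spatial.transform import Rotation as R
def ray(cal,col,row):
    f=210/np.tan(np.radians(cal["fovy"])/2)
    d=np.array([(col-cal["cx"])/f,(row-cal["cy"])/f]); u=d.copy()
    for _ in range(20): u=d/(1+cal["k1"]*(u@u))
    T=np.array(cal["cam_to_world"]); v=T[:3,:3]@np.array([u[0],u[1],1.]); return T[:3,3],v/np.linalg.norm(v)
def proj(cal,p):
    f=210/np.tan(np.radians(cal["fovy"])/2)
    T=np.array(cal["cam_to_world"]); c=T[:3,:3].T@(np.array(p,float)-T[:3,3]); u=c[:2]/c[2]
    u=u*(1+cal["k1"]*(u@u)); return np.array([u[0]*f+cal["cx"],u[1]*f+cal["cy"]])
def tri(rs):
    A=np.zeros((3,3));b=np.zeros(3)
    for o,v in rs:
        P=np.eye(3)-np.outer(v,v);A+=P;b+=P@o
    x=np.linalg.solve(A,b); return x,[float(np.linalg.norm((np.eye(3)-np.outer(v,v))@(x-o))) for o,v in rs]
def onz(r,z): o,v=r; return o+v*(z-o[2])/v[2]
def save(n,img): cv2.imwrite("pics/"+n,cv2.cvtColor(img,cv2.COLOR_RGB2BGR))
E
python3 - <<'E'
from h import *
np.set_printoptions(precision=1,suppress=True)
ims={c:eyes.camera(c) for c in("scene","top")}
save("a.png",ims["scene"]);save("b.png",ims["top"])
cal={c:eyes.get_calibration(c) for c in ims}
for c in cal: print(c,cal[c]["fovy"],np.array(cal[c]["cam_to_world"])[:3,3])
for n in["cup","cup_top","cup_lug","cradle","mill","mill_mouth","tea_bowl_dark","tea_bowl_blue","brush_pot","squeeze_bottle"]:
    rs=[]
    for c in ims:
        m=eyes.mark_of(c,n)
        if m:
            p=np.array(m[0]["point"])*[560,420]; rs.append(ray(cal[c],*p)); print(n,c,round(m[0]["score"],2),p,len(m))
    if len(rs)==2: print("   ",*tri(rs))
print(readout.state())
E
```

```text
scene 43.93219902501473 [1463.9 -273.   875.8]
top 57.41324558998698 [480.5 -10.  876.8]
cup scene 0.69 [124.2 250. ] 2
cup top 0.9 [419.4 232.3] 1
    [ 549.3 -324.3   43. ] [6.579681412221948, 6.5796814122220235]
cup_top scene 0.7 [173.9 235.5] 1
cup_top top 0.66 [372.8 229.7] 1
    [ 552.7 -211.3   56.9] [0.5702849102805522, 0.5702849102805339]
cup_lug scene 0.96 [132.3 262.7] 1
cradle scene 0.63 [160.4 257.8] 1
cradle top 0.92 [387.5 236.1] 2
    [ 545.4 -256.9   -7.3] [3.8523851950242674, 3.8523851950242265]
mill scene 0.89 [348.8 198. ] 1
mill top 0.63 [162.8 241.6] 1
    [517.6 255.7  10. ] [0.7677606706020749, 0.7677606706022118]
mill_mouth scene 0.97 [355.  162.1] 1
mill_mouth top 0.76 [140.1 237.3] 1
    [519.2 264.7 125.4] [1.360518522668487, 1.3605185226683616]
tea_bowl_dark scene 0.94 [390.  249.3] 2
tea_bowl_dark top 0.94 [164.4 155. ] 1
    [722.5 267.3   4.2] [0.6852512890531022, 0.6852512890531478]
tea_bowl_blue scene 0.59 [165.4 314.8] 1
tea_bowl_blue top 0.74 [395.4 158.5] 1
    [ 728.2 -277.1    0.7] [3.0392891852331783, 3.039289185233236]
brush_pot scene 0.68 [259.7 284.8] 1
brush_pot top 0.58 [302.9 160.1] 1
    [717.6 -59.8   2.1] [1.5234379545107204, 1.5234379545107382]
squeeze_bottle scene 0.7 [316.1 265.6] 1
squeeze_bottle top 0.67 [241.1 167.8] 1
    [698.2  85.4  -8.3] [1.2348831170631658, 1.2348831170631331]
{'clock': 1.1, 'joint_positions': array([ 1.1,  0.6,  0. ,  1.6, -0. ,  0.9, -0. ]), 'qd': array([ 0., -0.,  0., -0.,  0.,  0., -0.]), 'joint_torque': array([  0. , -54.9,   1.5, -19.9,   0. ,   0. ,   0. ]), 'position': array([ 268.8, -673.3,  239.3]), 'tcp_rot': array([3.1, 0. , 0.4]), 'ft_force': array([0.6, 0.4, 0.2]), 'torque': array([-0.,  0.,  0.]), 'gripper_width': 85.58372192737559}
```

View pics/a.png

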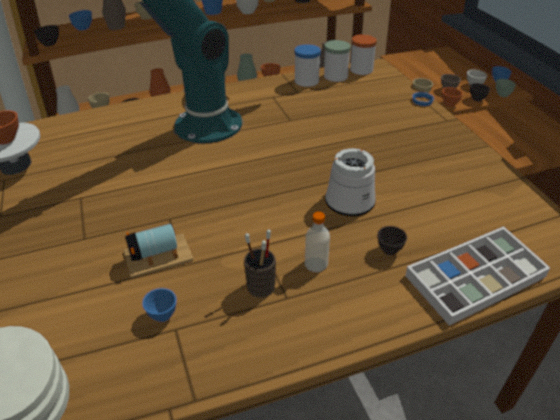

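View pics/b.png

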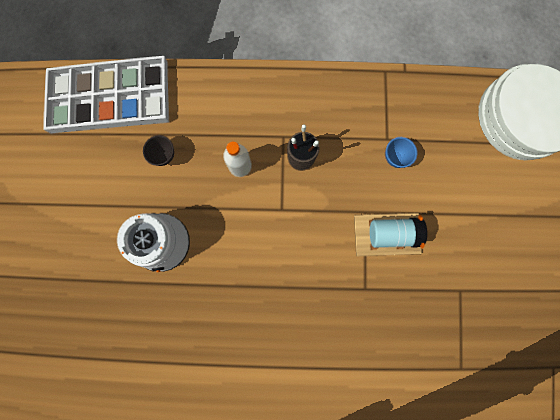

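The scene view shows the cup lying in the cradle at about (150,243), its black cap to the left. The mill is at (352,180), with the bowls, pot and bottle in front. The top view shows the cup axis along world y, cap at (420,232) towards -y, and the mill mouth at (142,238).

```bash
cat >> h.py <<'E'
def T_of(p,rpy):
    T=np.eye(4);T[:3,:3]=R.from_euler("xyz",rpy).as_matrix();T[:3,3]=p;return T
def now():
    s=readout.state();return T_of(s["position"],s["tcp_rot"])
def rows(p,rpy,n,start=None):
    from scipy.linalg import logm,expm
    S=now() if start is None else start
    D=np.linalg.inv(S)@T_of(p,rpy)
    th=R.from_matrix(D[:3,:3]).as_rotvec()
    L=np.real(logm(D)) if np.linalg.norm(th)<3.1 else None
    d=expm(L/n)
    print(n,"x",np.round(d[:3,3]/1000,4).tolist(),np.round(th/n,4).tolist())
E
python3 - <<'E'
from h import *
rows([545,-265,220],[np.pi,0,np.pi/2],10)
print(readout.state()["tcp_rot"])
E
```

```text
10 x [0.0522, -0.0032, 0.0019] [0.0, 0.0, -0.1191]
[3.14156695e+00 2.13058028e-05 3.79850419e-01]
```

play_rows:
  increments: [0.0522,-0.0032,0.002,0,0,-0.119,0.0522,-0.0032,0.002,0,0,-0.119,0.0522,-0.0032,0.002,0,0,-0.119,0.0522,-0.0032,0.002,0,0,-0.119,0.0522,-0.0032,0.002,0,0,-0.119,0.0522,-0.0032,0.002,0,0,-0.119,0.0522,-0.0032,0.002,0,0,-0.119,0.0522,-0.0032,0.002,0,0,-0.119,0.0522,-0.0032,0.002,0,0,-0.119,0.0522,-0.0032,0.002,0,0,-0.119]
  hand: 0.0854

```text
clock: 2.35
position: [545.7, -263.2, 219.5]
tcp_rot: [3.14, 0.0, 1.574]
ft_force: [0.5, 0.4, 0.2]
gripper_width: 85.3
```

```bash
python3 - <<'E'
from h import *
np.set_printoptions(precision=3,suppress=True)
cal=eyes.get_calibration("wrist"); im=eyes.camera("wrist"); save("c.png",im)
s=readout.state(); print(s["clock"],s["position"],s["tcp_rot"],s["joint_positions"])
T=np.array(cal["cam_to_world"]);print(T, cal["fovy"])
Tt=now(); print("cam in tool",np.linalg.inv(Tt)@T)
for n in["cup","cup_top","cup_lug","cradle"]:
    for m in eyes.mark_of("wrist",n)[:2]:
        p=np.array(m["point"])*[560,420]; r=ray(cal,*p); print(n,round(m["score"],2),p,onz(r,50),onz(r,0))
E
```

```text
2.4 [ 546.051 -253.056  219.303] [-3.142 -0.007  1.587] [ 0.587  0.477 -0.31   1.899  0.188  0.796  0.194]
[[   1.       0.002    0.002  545.927]
 [   0.003   -0.963   -0.269 -193.812]
 [   0.001    0.269   -0.963  353.159]
 [   0.       0.       0.       1.   ]] 63.78376203758778
cam in tool [[  -0.013   -0.961   -0.275   60.175]
 [   1.      -0.013   -0.003    0.818]
 [  -0.001   -0.275    0.961 -133.438]
 [   0.       0.       0.       1.   ]]
cup 0.83 [278.6   248.388] [ 548.466 -318.922   50.   ] [ 548.885 -339.556    0.   ]
cup_top 0.7 [272.776 134.694] [ 542.882 -211.527   50.   ] [ 542.38  -214.449    0.   ]
```

View pics/c.png

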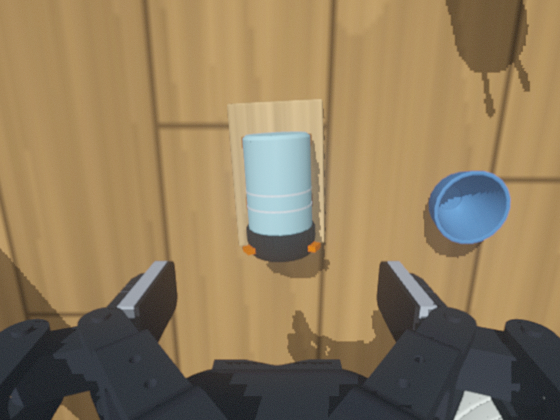

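The wrist view shows the cup with its top edge at (277,134) and cap at (280,245). Two orange lugs are at (249,250) and (312,247), so the third points down. I'll refine the axis from the mask.

```bash
python3 - <<'E'
from h import *
np.set_printoptions(precision=3,suppress=True)
cal=eyes.get_calibration("wrist"); eyes.camera("wrist")
print(now()[:3,3])
ms=eyes.regions_of("wrist","cup"); m=ms[0]["mask"]; print(ms[0]["score"],m.sum())
P=[]
for r in range(145,225,8):
    c=np.where(m[r])[0]
    if len(c)>20: P.append(onz(ray(cal,(c[0]+c[-1])/2,r),75)); print(r,c[0],c[-1],P[-1])
ys,xs=np.where(m); print(ys.min(),ys.max())
P=np.array(P); f=np.polyfit(P[:,1],P[:,0],1); print(f, np.polyval(f,-250))
e=eyes.regions_of("wrist","cradle")
if e:
    k=e[0]["mask"].astype(np.uint8);print(e[0]["score"],cv2.minAreaRect(cv2.findNonZero(k)))
E
```

```text
[ 544.595 -266.529  219.424]
0.58 8476
145 244 310 [ 545.739 -220.673   75.   ]
153 245 311 [ 546.546 -227.14    75.   ]
161 244 311 [ 546.129 -233.686   75.   ]
169 246 311 [ 546.95  -240.317   75.   ]
177 247 311 [ 547.364 -247.033   75.   ]
185 247 312 [ 547.783 -253.836   75.   ]
193 248 312 [ 548.208 -260.727   75.   ]
201 248 312 [ 548.213 -267.708   75.   ]
209 249 312 [ 548.646 -274.783   75.   ]
217 250 312 [ 549.085 -281.952   75.   ]
128 259
[ -0.053 534.205] 547.4247263836309
0.92 ((278.7360534667969, 169.412109375), (143.57557678222656, 95.63699340820312), 87.1014175415039)
```

```bash
python3 - <<'E'
from h import *
s=readout.state(); print(s["clock"],s["position"],s["tcp_rot"],s["qd"])
rows([547.5,-250,110],[np.pi,0,1.624],5)
E
```

```text
2.75 [ 544.42235199 -266.99866838  219.31997005] [-3.14158072e+00  1.09603240e-03  1.56654575e+00] [ 2.00237925e-03  3.22105260e-03 -5.13619055e-03  1.80752532e-03
 -7.68837877e-04 -1.37003173e-03 -3.12741204e-05]
5 x [0.0034, 0.0007, 0.0219] [-0.0, 0.0002, -0.0115]
```

play_rows:
  increments: [0.0034,0.0007,0.0219,0,0,-0.0115,0.0034,0.0007,0.0219,0,0,-0.0115,0.0034,0.0007,0.0219,0,0,-0.0115,0.0034,0.0007,0.0219,0,0,-0.0115,0.0034,0.0007,0.0219,0,0,-0.0115,0,0,0,0,0,0,0,0,0,0,0,0]

```text
clock: 3.62
position: [548.3, -249.0, 110.3]
tcp_rot: [3.141, 0.001, 1.626]
ft_force: [0.2, 0.9, -0.7]
gripper_width: 85.4
```

```bash
python3 - <<'E'
from h import *
np.set_printoptions(precision=3,suppress=True)
eyes.camera("wrist"); cal=eyes.get_calibration("wrist");print(now()[:3,3],readout.state()["tcp_rot"])
m=eyes.regions_of("wrist","cup")[0]["mask"]
P=[]
for r in range(60,240,15):
    c=np.where(m[r])[0]
    if len(c)>20: P.append(onz(ray(cal,(c[0]+c[-1])/2,r),75)); print(r,c[0],c[-1],P[-1])
ys,xs=np.where(m); print(ys.min(),ys.max(),onz(ray(cal,xs.mean(),ys.min()),75))
rows([547.5,-250,39],[np.pi,0,1.624],4)
E
```

```text
[ 548.522 -248.898  110.698] [3.14  0.001 1.626]Traceback (most recent call last):
  File "<stdin>", line 4, in <module>
IndexError: list index out of range
```

play_rows:
  increments: [0,0,0.018,0,0,0,0,0,0.018,0,0,0,0,0,0.018,0,0,0,0,0,0.0175,0,0,0,0,0,0,0,0,0]

```text
clock: 4.35
position: [546.6, -247.2, 36.2]
tcp_rot: [-3.138, -0.001, 1.628]
ft_force: [0.2, 0.5, -0.2]
gripper_width: 85.4
```

play_rows:
  increments: [0,0,0,0,0,0,0,0,0,0,0,0,0,0,0,0,0,0,0,0,0,0,0,0,0,0,0,0,0,0,0,0,0,0,0,0]
  hand: 0.03

```text
clock: 5.1
position: [546.9, -248.0, 39.2]
tcp_rot: [-3.14, 0.0, 1.627]
ft_force: [-3.7, 1.1, 5.7]
gripper_width: 58.5
```

play_rows:
  increments: [0,0,-0.02,0,0,0,0,0,-0.03,0,0,0,0,0,-0.04,0,0,0,0,0,-0.04,0,0,0,0,0,-0.04,0,0,0,0,0,-0.03,0,0,0,0,0,0,0,0,0]

```text
clock: 5.98
position: [550.0, -248.2, 241.7]
tcp_rot: [3.135, 0.003, 1.627]
ft_force: [0.9, -0.9, -4.0]
gripper_width: 58.1
```

play_rows:
  increments: [0,0,0,0,0.12,0,0,0,0,0,0.12,0,0,0,0,0,0.12,0,0,0,0,0,0.12,0,0,0,0,0,0.12,0,0,0,0,0,0.12,0,0,0,0,0,0,0]

```text
clock: 6.85
position: [546.0, -251.0, 234.0]
tcp_rot: [-3.135, -0.719, 1.618]
ft_force: [-0.0, -0.6, -3.8]
gripper_width: 58.3
```

```bash
python3 - <<'E'
from h import *
np.set_printoptions(precision=3,suppress=True)
s=readout.state(); print(s["joint_positions"],now())
E
```

```text
[ 0.965  0.723 -0.557  1.669 -0.27   1.228  0.65 ] [[  -0.036    0.999   -0.038  546.023]
 [   0.751    0.052    0.658 -250.993]
 [   0.659   -0.005   -0.752  234.021]
 [   0.       0.       0.       1.   ]]
```

```bash
python3 - <<'E'
from h import *
rows([530,70,170],[np.pi,-np.pi/2,np.pi/2],9)
E
```

```text
9 x [0.0102, -0.0008, 0.0361] [-0.0056, 0.0946, 0.0019]
```

play_rows:
  increments: [0.0102,-0.0008,0.0361,-0.0056,0.0946,0.0019,0.0102,-0.0008,0.0361,-0.0056,0.0946,0.0019,0.0102,-0.0008,0.0361,-0.0056,0.0946,0.0019,0.0102,-0.0008,0.0361,-0.0056,0.0946,0.0019,0.0102,-0.0008,0.0361,-0.0056,0.0946,0.0019,0.0102,-0.0008,0.0361,-0.0056,0.0946,0.0019,0.0102,-0.0008,0.0361,-0.0056,0.0946,0.0019,0.0102,-0.0008,0.0361,-0.0056,0.0946,0.0019,0.0102,-0.0008,0.0361,-0.0056,0.0946,0.0019,0,0,0,0,0,0]

```text
clock: 8.1
position: [528.2, 76.2, 173.0]
tcp_rot: [1.408, -1.568, -2.968]
ft_force: [0.9, -0.6, -3.5]
gripper_width: 58.5
```

```bash
python3 - <<'E'
from h import *
np.set_printoptions(precision=3,suppress=True)
s=readout.state(); print(s["joint_positions"],now())
im=eyes.camera("scene"); cal=eyes.get_calibration("scene"); save("d.png",cv2.resize(im[60:300,150:450],None,fx=2,fy=2))
for n in["cup","cup_top","cup_lug"]:
    for m in eyes.mark_of("scene",n)[:2]: print(n,m["score"],np.array(m["point"])*[560,420])
p=now()[:3,3]-[0,11,0]; print(proj(cal,p),proj(cal,p+[0,0,40]),proj(cal,p-[0,0,70]))
rows([530,70,90],[np.pi,-np.pi/2,np.pi/2],4)
E
```

```text
[ 0.943  1.24  -0.916  2.006 -0.775  0.933  0.965] [[ -0.003   1.     -0.011 528.188]
 [ -0.      0.011   1.     76.2  ]
 [  1.      0.003   0.    172.964]
 [  0.      0.      0.      1.   ]]
cup 0.56 [281.68  191.016]
cup_top 0.74 [281.288 153.216]
cup_lug 0.7 [295.288 187.194]
[280.927 165.211] [280.805 150.881] [281.127 188.938]
4 x [-0.0209, -0.0004, -0.0005] [-0.0009, 0.0009, 0.0015]
```

View pics/d.png

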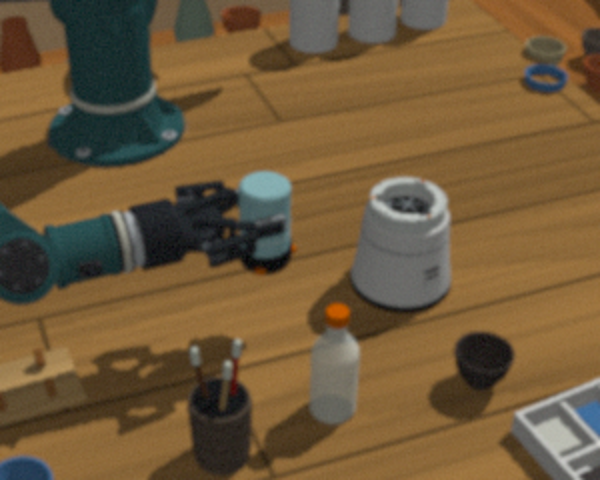

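```bash
python3 - <<'E'
from h import *
np.set_printoptions(precision=1,suppress=True)
cal=eyes.get_calibration("scene")
for px in [(160,192),(160,208)]:
    o,v=ray(cal,*px)
    for x in (528,578): print(px,x,o+v*(x-o[0])/v[0])
E
```

```text
(160, 192) 528 [ 528.  -222.4  170.5]
(160, 192) 578 [ 578.  -225.1  208.2]
(160, 208) 528 [ 528.  -229.3  126.3]
(160, 208) 578 [ 578.  -231.7  166.4]
```

```bash
python3 - <<'E'
from h import *
a=.35
Tt=np.eye(4);z=np.array([np.sin(a),np.cos(a),0]);x=np.array([0,0,1.]);Tt[:3,:3]=np.c_[x,np.cross(z,x),z];
rows([535,108,120],R.from_matrix(Tt[:3,:3]).as_euler("xyz"),6)
E
```

```text
6 x [-0.0089, -0.0003, 0.006] [-0.0589, 0.0004, 0.0011]<sys>:0: UserWarning: Gimbal lock detected. Setting third angle to zero since it is not possible to uniquely determine all angles.
```

play_rows:
  increments: [-0.003,-0.0003,0.006,-0.0589,0.0004,0.0011,-0.007,-0.0003,0.006,-0.0589,0.0004,0.0011,-0.009,-0.0003,0.006,-0.0589,0.0004,0.0011,-0.011,-0.0003,0.006,-0.0589,0.0004,0.0011,-0.011,-0.0003,0.006,-0.0589,0.0004,0.0011,-0.011,-0.0003,0.006,-0.0589,0.0004,0.0011,0,0,0,0,0,0,0,0,0,0,0,0]

```text
clock: 9.3
position: [535.0, 107.8, 122.3]
tcp_rot: [-0.455, -1.568, -1.465]
ft_force: [0.3, 0.1, -3.2]
gripper_width: 58.5
```

```bash
python3 - <<'E'
from h import *
np.set_printoptions(precision=3,suppress=True)
s=readout.state(); print(s["joint_positions"],now())
eyes.camera("scene"); cal=eyes.get_calibration("scene")
m=eyes.mark_of("scene","cup_top")[0]; px=np.array(m["point"])*[560,420]
g=now()@[0,0,-11,1]; o,v=ray(cal,*px); print(px,o+v*(g[0]-o[0])/v[0])
im=eyes.camera("scene"); save("e.png",cv2.resize(im[110:260,100:340],None,fx=2.5,fy=2.5))
E
```

```text
[ 1.096  1.538 -1.119  2.208 -1.136  0.387  1.402] [[  0.      0.939   0.343 535.001]
 [ -0.003  -0.343   0.939 107.777]
 [  1.     -0.001   0.002 122.348]
 [  0.      0.      0.      1.   ]]
[298.424 169.512] [531.159 105.431 149.934]
```

View pics/e.png

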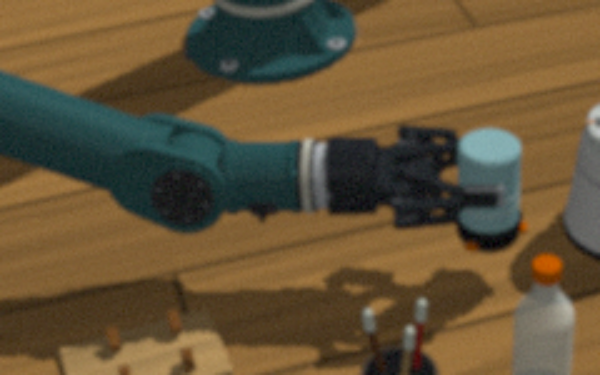

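play_rows:
  increments: [-0.008,0,0,0,0,0,-0.008,0,0,0,0,0,-0.008,0,0,0,0,0,-0.008,0,0,0,0,0,-0.006,0,0,0,0,0,-0.004,0,0,0,0,0,0,0,0,0,0,0]

```text
clock: 10.32
position: [533.6, 109.1, 80.0]
tcp_rot: [-0.641, -1.566, -1.278]
ft_force: [-0.9, 0.2, -2.5]
gripper_width: 58.6
```

```bash
python3 - <<'E'
from h import *
np.set_printoptions(precision=3,suppress=True)
s=readout.state(); print(s["joint_positions"],s["ft_force"],now())
E
```

```text
[ 1.086  1.594 -1.06   2.176 -1.091  0.407  1.428] [-0.87   0.25  -2.544] [[  0.001   0.94    0.341 533.617]
 [ -0.005  -0.341   0.94  109.063]
 [  1.     -0.003   0.004  79.961]
 [  0.      0.      0.      1.   ]]
```

Reach is fine. Now feeling for the bench.

play_rows:
  increments: [-0.003,0,0,0,0,0,-0.003,0,0,0,0,0,-0.002,0,0,0,0,0,0,0,0,0,0,0]

```text
clock: 10.82
position: [533.5, 109.4, 74.3]
tcp_rot: [-0.113, -1.563, -1.805]
ft_force: [-0.4, -2.0, 1.8]
gripper_width: 58.3
```

play_rows:
  increments: [-0.002,0,0,0,0,0,0,0,0,0,0,0,0,0,0,0,0,0]

```text
clock: 11.2
position: [533.4, 109.5, 74.2]
tcp_rot: [0.04, -1.559, -1.958]
ft_force: [-2.1, -3.9, 6.2]
gripper_width: 58.5
```

play_rows:
  increments: [0.001,0,0,0,0,0,0,0,0,0,0,0,0,0,0,0,0,0,0,0,0,0,0,0]
  hand: 0.0854

```text
clock: 11.7
position: [533.5, 109.1, 70.9]
tcp_rot: [-0.725, -1.566, -1.194]
ft_force: [0.6, 0.1, 0.7]
gripper_width: 85.3
```

play_rows:
  increments: [0,0,-0.01,0,0,0,0,0,-0.02,0,0,0,0,0,-0.03,0,0,0,0,0,-0.03,0,0,0,0,0,0,0,0,0]

```text
clock: 12.32
position: [503.1, 21.7, 69.7]
tcp_rot: [-1.702, -1.569, -0.221]
ft_force: [0.4, -0.0, -0.1]
gripper_width: 85.5
```

```bash
python3 - <<'E'
from h import *
np.set_printoptions(precision=3,suppress=True)
s=readout.state(); print(s["joint_positions"],now())
cal={c:eyes.get_calibration(c) for c in("scene","top")}
for c in cal: eyes.camera(c)
for n in("cup","cup_top"):
    rs=[]
    for c in cal:
        m=eyes.mark_of(c,n)
        if m: rs.append(ray(cal[c],*np.array(m[0]["point"])*[560,420])); print(n,c,m[0]["score"],onz(rs[-1],110 if n=="cup_top" else 0))
    if len(rs)>1: print(tri(rs))
rows([500,30,260],[np.pi,-.1,np.pi/2],10)
E
```

```text
[ 1.176  1.474 -0.897  2.146 -0.943  0.634  1.317] [[  0.002   0.939   0.345 503.135]
 [ -0.     -0.345   0.939  21.673]
 [  1.     -0.002  -0.     69.742]
 [  0.      0.      0.      1.   ]]
cup scene 0.68 [532.124  92.497   0.   ]
cup top 0.6 [533.812 101.453   0.   ]
(array([532.656,  97.046,   0.069]), [4.503997850339794, 4.5039978503397595])
cup_top scene 0.82 [533.63   99.246 110.   ]
10 x [0.0166, 0.0013, -0.0123] [0.0281, -0.146, -0.0256]
```

```bash
python3 - <<'E'
from h import *
rows([510,50,260],[np.pi,0,np.pi/2-.1],10)
E
```

```text
10 x [0.0178, 0.0014, -0.0114] [0.0192, -0.1568, -0.0195]
```

play_rows:
  increments: [0.0178,0.0014,-0.0114,0.0192,-0.1568,-0.0195,0.0178,0.0014,-0.0114,0.0192,-0.1568,-0.0195,0.0178,0.0014,-0.0114,0.0192,-0.1568,-0.0195,0.0178,0.0014,-0.0114,0.0192,-0.1568,-0.0195,0.0178,0.0014,-0.0114,0.0192,-0.1568,-0.0195,0.0178,0.0014,-0.0114,0.0192,-0.1568,-0.0195,0.0178,0.0014,-0.0114,0.0192,-0.1568,-0.0195,0.0178,0.0014,-0.0114,0.0192,-0.1568,-0.0195,0.0178,0.0014,-0.0114,0.0192,-0.1568,-0.0195,0.0178,0.0014,-0.0114,0.0192,-0.1568,-0.0195]

```text
clock: 13.88
position: [509.2, 50.4, 260.7]
tcp_rot: [-3.142, 0.007, 1.471]
ft_force: [-0.3, -0.1, -0.9]
gripper_width: 85.2
```

play_rows:
  increments: [0,0,0,0,0,0,0,0,0,0,0,0]

```text
clock: 14.12
position: [508.5, 49.9, 258.7]
tcp_rot: [-3.138, 0.001, 1.471]
ft_force: [-0.7, -1.2, -1.2]
gripper_width: 85.3
```

```bash
python3 - <<'E'
from h import *
np.set_printoptions(precision=3,suppress=True)
s=readout.state(); print(s["joint_positions"],s["position"],s["tcp_rot"])
cal=eyes.get_calibration("wrist");im=eyes.camera("wrist"); save("f.png",im)
print(np.array(cal["cam_to_world"])[:3,3])
for n,z in(("cup",0),("cup_top",110),("cup_lug",8),("mill_mouth",135)):
    for m in eyes.mark_of("wrist",n): p=np.array(m["point"])*[560,420];print(n,round(m["score"],2),p,onz(ray(cal,*p),z))
h=cv2.cvtColor(im,cv2.COLOR_RGB2HSV)
k=((h[...,0]<16)&(h[...,1]>190)&(h[...,2]>120)).astype(np.uint8)
n,l,st,c=cv2.connectedComponentsWithStats(k)
for i in range(1,n):
    if st[i,4]>6: print(st[i,4],c[i],onz(ray(cal,*c[i]),11),onz(ray(cal,*c[i]),135))
E
```

```text
[-0.099  0.302 -0.109  2.061  0.046  0.785 -0.336] [508.521  49.898 258.721] [-3.138  0.001  1.471]
[516.38  119.064 392.277]
cup 0.94 [289.52  126.798] [527.976 103.193   0.   ]
cup_top 0.81 [300.216 137.088] [532.719  98.584 110.   ]
cup_top 0.3 [442.176 124.992] [648.265  96.791 110.   ]
cup_lug 0.62 [298.312  97.986] [539.947 132.857   8.   ]
134 [518.657 141.716] [779.831  62.393  11.   ] [694.151  80.824 135.   ]
120 [516.833 266.925] [791.683 -91.61   11.   ] [702.148 -23.094 135.   ]
```

View pics/f.png

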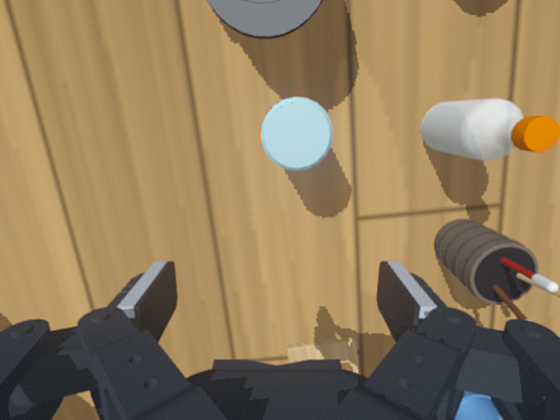

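The wrist view shows the cup standing with its top disc at (297,134) and one lug just visible at (302,97). The bottle is at (480,130). Next I'll look at the mill from above.

play_rows:
  increments: [0.035,-0.001,-0.007,0,0,0,0.035,-0.001,-0.007,0,0,0,0.035,-0.001,-0.007,0,0,0,0.035,-0.001,-0.007,0,0,0,0.035,-0.001,-0.007,0,0,0,0.035,-0.001,-0.007,0,0,0,0,0,0,0,0,0,0,0,0,0,0,0]

```text
clock: 15.38
position: [525.6, 256.6, 300.8]
tcp_rot: [-3.14, 0.003, 1.466]
ft_force: [0.5, 0.5, 0.0]
gripper_width: 85.3
```

```bash
python3 - <<'E'
from h import *
np.set_printoptions(precision=3,suppress=True)
s=readout.state(); print(s["joint_positions"],s["position"],s["tcp_rot"])
cal=eyes.get_calibration("wrist");im=eyes.camera("wrist")
print(np.array(cal["cam_to_world"])[:3,3])
for n,z in(("mill",0),("mill_mouth",135),("drive_plate",125)):
    for m in eyes.mark_of("wrist",n): p=np.array(m["point"])*[560,420];print(n,round(m["score"],2),p,onz(ray(cal,*p),z));
h=cv2.cvtColor(im,cv2.COLOR_RGB2HSV)
k=((h[...,0]<18)&(h[...,1]>170)&(h[...,2]>100)).astype(np.uint8)
n,l,st,c=cv2.connectedComponentsWithStats(k)
for i in range(1,n):
    if st[i,4]>4: print(st[i,4],c[i],onz(ray(cal,*c[i]),135))
m=eyes.mark_of("wrist","mill_mouth")
p=(np.array(m[0]["point"])*[560,420]).astype(int) if m else np.array([280,210])
r0=max(p[1]-100,0);c0=max(p[0]-130,0); print(r0,c0)
save("g.png",cv2.resize(im[r0:r0+200,c0:c0+260],None,fx=3,fy=3,interpolation=cv2.INTER_CUBIC))
E
```

```text
[-0.407  0.353 -0.165  1.862  0.073  0.935 -0.71 ] [525.628 256.647 300.768] [-3.14   0.003  1.466]
[533.592 326.064 434.199]
mill 0.85 [267.904 164.304] [514.907 263.573   0.   ]
mill 0.45 [294.224 323.4  ] [527.313  24.869  -0.   ]
mill_mouth 0.96 [265.888 188.286] [516.468 261.534 135.   ]Traceback (most recent call last):
  File "<stdin>", line 7, in <module>
ValueError: it knows: brush_pot, cradle, cup, cup_lug, cup_top, mill, mill_mouth, squeeze_bottle, tea_bowl_blue, tea_bowl_dark
```

```bash
python3 - <<'E'
from h import *
np.set_printoptions(precision=3,suppress=True)
cal=eyes.get_calibration("wrist");im=eyes.camera("wrist"); np.save("g.npy",im); np.save("gT.npy",np.array(cal["cam_to_world"]))
h=cv2.cvtColor(im,cv2.COLOR_RGB2HSV)
k=((h[...,0]<18)&(h[...,1]>170)&(h[...,2]>100)).astype(np.uint8)
n,l,st,c=cv2.connectedComponentsWithStats(k)
for i in range(1,n):
    if st[i,4]>4: print(st[i,4],c[i],onz(ray(cal,*c[i]),135))
save("g.png",cv2.resize(im[90:290,136:396],None,fx=3,fy=3,interpolation=cv2.INTER_CUBIC))
E
```

```text
5 [230.2 152.4] [488.918 296.797 135.   ]
5 [313.8 174.6] [560.672 269.328 135.   ]
21 [266.524 285.476] [505.982 163.991 135.   ]
78 [464.897 411.974] [708.078 -15.082 135.   ]
```

View pics/g.png

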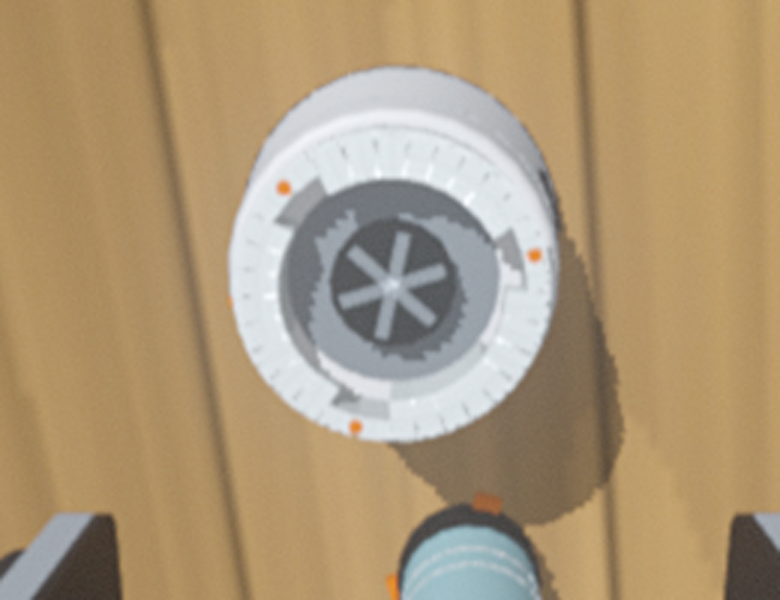

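The crop clearly shows the ring's three orange dots at crop pixels (284,187), (535,255) and (356,427). Two cup lugs show at (487,503) and (393,585).

```bash
python3 - <<'E'
from h import *
np.set_printoptions(precision=3,suppress=True)
cal=dict(eyes.get_calibration("wrist"));cal["cam_to_world"]=np.load("gT.npy")
f=lambda c:(c[0]/3+136-.33,c[1]/3+90-.33)
D=np.array([onz(ray(cal,*f(c)),135) for c in[(284,187),(535,255),(356,427)]])
c=D.mean(0);print("ring",c)
for d in D: print(d,np.hypot(*(d-c)[:2]),np.arctan2(*(d-c)[1::-1]))
L=np.array([onz(ray(cal,*f(p)),10) for p in[(487,503),(393,585)]])
for C in([530.5,98.5],[532,99]):
    for l in L: print(l,np.hypot(*(l[:2]-C)),np.arctan2(l[1]-C[1],l[0]-C[0]))
# ring outer edge fit: ellipse check of outer top ring
E
```

```text
ring [516.952 262.371 135.   ]
[489.087 297.128 135.   ] 44.54731044729016 2.246575911300701
[560.848 269.245 135.   ] 44.43158275558574 0.15533099333053874
[500.919 220.741 135.   ] 44.61087716732716 -1.9383946379255865
[541.958 134.267  10.   ] 37.557560882834224 1.2607869780720815
[494.798  97.62   10.   ] 35.71271901886123 -3.116942137653093
[541.958 134.267  10.   ] 36.64601455111073 1.2956126004182273
[494.798  97.62   10.   ] 37.22746506386369 -3.104508092170385
```

```bash
python3 - <<'E'
from h import *
rows([530,75,205],[np.pi,0,1.2],6)
E
```

```text
6 x [-0.0295, 0.0072, 0.0161] [-0.0001, 0.0005, 0.0444]
```

play_rows:
  increments: [-0.0295,0.0072,0.0161,0,0,0.0444,-0.0295,0.0072,0.0161,0,0,0.0444,-0.0295,0.0072,0.0161,0,0,0.0444,-0.0295,0.0072,0.0161,0,0,0.0444,-0.0295,0.0072,0.0161,0,0,0.0444,-0.0295,0.0072,0.0161,0,0,0.0444,0,0,0,0,0,0,0,0,0,0,0,0,0,0,0,0,0,0]

```text
clock: 16.7
position: [530.8, 78.4, 205.8]
tcp_rot: [3.14, 0.0, 1.204]
ft_force: [0.4, -0.4, 0.0]
gripper_width: 85.5
```

```bash
python3 - <<'E'
from h import *
np.set_printoptions(precision=3,suppress=True)
s=readout.state(); print(s["joint_positions"],s["position"],s["tcp_rot"])
cal=eyes.get_calibration("wrist");im=eyes.camera("wrist")
h=cv2.cvtColor(im,cv2.COLOR_RGB2HSV)
k=((abs(h[...,0].astype(int)-97)<14)&(h[...,1]>40)&(h[...,2]>130)).astype(np.uint8)
n,l,st,c=cv2.connectedComponentsWithStats(k); i=1+np.argmax(st[1:,4]); print(st[i],c[i])
for m in eyes.mark_of("wrist","cup_top")[:1]: p=np.array(m["point"])*[560,420];print(p,onz(ray(cal,*p),110))
cn=cv2.findContours((l==i).astype(np.uint8),cv2.RETR_EXTERNAL,cv2.CHAIN_APPROX_NONE)[0]; cn=max(cn,key=len)[:,0]
W=np.array([onz(ray(cal,*q),110)[:2] for q in cn]); 
from scipy.optimize import least_squares
r=least_squares(lambda x:np.hypot(*(W-x[:2]).T)-x[2],[530,100,30],loss="soft_l1").x; print("fit",r)
m=(np.hypot(*(W-r[:2]).T)-r[2]); print(np.abs(m).max(),np.std(m))
save("h.png",cv2.resize(im[:300,130:430],None,fx=2,fy=2))
E
```

```text
[-0.183  0.402 -0.063  2.062  0.041  0.678 -0.64 ] [530.8    78.389 205.759] [3.14  0.    1.204]
[ 223  139   84   87 5555] [264.43  182.699]
[267.176 188.202] [531.859  99.151 110.   ]
fit [531.088 102.497  29.034]
1.7589320531611605 0.6810770222746035
```

View pics/h.png

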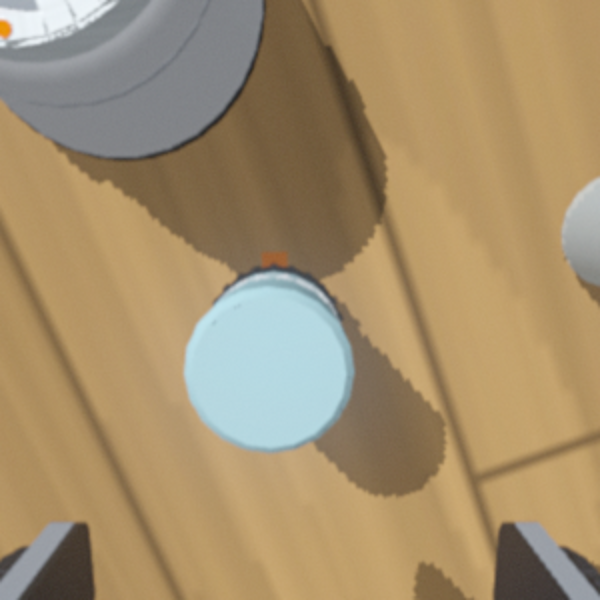

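The crop shows the cup top disc centred at (269,365) with one lug at (275,258).

```bash
python3 - <<'E'
from h import *
np.set_printoptions(precision=3,suppress=True)
cal=eyes.get_calibration("wrist"); print(now()[:3,3])
l=onz(ray(cal,267.3,128.9),10); print(l)
for C in([530.5,101.5],[530.5,99.5]): print(np.hypot(*(l[:2]-C)),np.arctan2(l[1]-C[1],l[0]-C[0]))
for z in(105,110): print(onz(ray(cal,264.4,182.3),z))
rows([530.5,101,120],[np.pi,0,1.2],4)
E
```

```text
[530.638  78.215 205.654]
[542.394 133.242  10.   ]
33.89735511920667 1.212297194872993
35.77708676689972 1.2319126366254274
[530.859 102.649 105.   ]
[531.387 103.514 110.   ]
4 x [0.0053, -0.0021, 0.0214] [0.0003, 0.0002, 0.0011]
```

play_rows:
  increments: [0.0053,-0.0021,0.015,0,0,0,0.0053,-0.0021,0.02,0,0,0,0.0053,-0.0021,0.02,0,0,0,0.0053,-0.0021,0.02,0,0,0,0,0,0.02,0,0,0,0,0,0.02,0,0,0,0,0,0.016,0,0,0,0,0,0.01,0,0,0,0,0,0,0,0,0,0,0,0,0,0,0]

```text
clock: 18.05
position: [530.3, 99.6, 64.5]
tcp_rot: [3.141, 0.001, 1.202]
ft_force: [0.1, 0.1, 0.5]
gripper_width: 85.3
```

play_rows:
  increments: [0,0,0,0,0,0,0,0,0,0,0,0,0,0,0,0,0,0,0,0,0,0,0,0,0,0,0,0,0,0]
  hand: 0.03

```text
clock: 18.68
position: [530.2, 99.7, 64.9]
tcp_rot: [3.141, 0.001, 1.202]
ft_force: [-0.7, 0.9, 5.7]
gripper_width: 59.0
```

play_rows:
  increments: [0,0,-0.015,0,0,0,0,0,-0.03,0,0,0,0,0,-0.04,0,0,0,0,0,-0.04,0,0,0,0,0,-0.04,0,0,0,0,0,-0.03,0,0,0,0,0,0,0,0,0]

```text
clock: 19.55
position: [531.2, 100.1, 261.5]
tcp_rot: [3.137, -0.001, 1.202]
ft_force: [0.0, -0.3, -3.7]
gripper_width: 58.9
```

```bash
python3 - <<'E'
from h import *
np.set_printoptions(precision=3,suppress=True)
s=readout.state(); print(s["joint_positions"],s["position"],s["tcp_rot"],s["ft_force"])
rows([517,262,260],[np.pi,0,2.23],7)
E
```

```text
[-0.218  0.332 -0.067  2.004  0.033  0.802 -0.673] [531.174 100.059 261.493] [ 3.137 -0.001  1.202] [ 0.04  -0.292 -3.673]
7 x [0.0243, -0.0004, 0.0002] [0.0007, 0.0002, -0.1468]
```

play_rows:
  increments: [0.0243,-0.0004,0.0002,0,0,-0.147,0.0243,-0.0004,0.0002,0,0,-0.147,0.0243,-0.0004,0.0002,0,0,-0.147,0.0243,-0.0004,0.0002,0,0,-0.147,0.0243,-0.0004,0.0002,0,0,-0.147,0.0243,-0.0004,0.0002,0,0,-0.147,0.0243,-0.0004,0.0002,0,0,-0.147,0,0,0,0,0,0,0,0,0,0,0,0]

```text
clock: 20.68
position: [515.1, 260.5, 255.9]
tcp_rot: [-3.137, 0.001, 2.23]
ft_force: [0.2, -0.4, -4.3]
gripper_width: 58.8
```

```bash
python3 - <<'E'
from h import *
np.set_printoptions(precision=3,suppress=True)
s=readout.state(); print(s["joint_positions"],s["position"],s["tcp_rot"],s["ft_force"])
rows([517.5,262,205],[np.pi,0,2.231],5)
cal=eyes.get_calibration("wrist");im=eyes.camera("wrist"); save("i.png",im)
h=cv2.cvtColor(im,cv2.COLOR_RGB2HSV)
k=((h[...,0]<18)&(h[...,1]>170)&(h[...,2]>100)).astype(np.uint8)
n,l,st,c=cv2.connectedComponentsWithStats(k)
for i in range(1,n):
    if st[i,4]>4: print(st[i,4],c[i],onz(ray(cal,*c[i]),135),onz(ray(cal,*c[i]),s["position"][2]-55))
E
```

```text
[-0.29   0.406 -0.343  1.918  0.18   0.851 -0.068] [515.103 260.55  255.933] [-3.137  0.001  2.23 ] [ 0.21  -0.406 -4.293]
5 x [-0.0001, 0.0006, 0.0102] [-0.0009, 0.0003, -0.0003]
9 [277.667 147.111] [488.963 296.852 135.   ] [485.184 301.862 200.933]
13 [218.538 155.   ] [457.436 265.047 135.   ] [461.825 278.297 200.933]
130 [274.831 175.338] [500.29  278.702 135.   ] [493.577 288.414 200.933]
```

View pics/i.png

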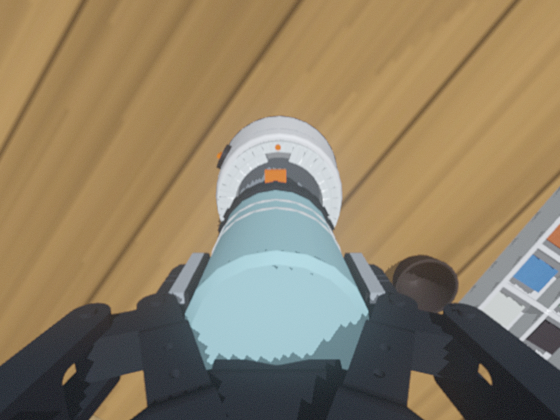

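The wrist view shows the held cup's lug at (275,175), lined up with the slot and dot at (278,147).

```bash
python3 - <<'E'
from h import *
print(now()[:3,3])
rows([517.0,262.2,200],[np.pi,0,2.248],5)
E
```

```text
[515.54905236 260.30766054 256.25179014]
5 x [0.0001, 0.0005, 0.0112] [-0.0008, 0.0003, -0.0038]
```

play_rows:
  increments: [0.0001,0.0005,0.0112,-0.0008,0.0003,-0.0038,0.0001,0.0005,0.0112,-0.0008,0.0003,-0.0038,0.0001,0.0005,0.0112,-0.0008,0.0003,-0.0038,0.0001,0.0005,0.0112,-0.0008,0.0003,-0.0038,0.0001,0.0005,0.0112,-0.0008,0.0003,-0.0038,0,0,0,0,0,0,0,0,0,0,0,0]

```text
clock: 21.6
position: [517.4, 264.2, 201.6]
tcp_rot: [3.139, -0.0, 2.25]
ft_force: [0.1, -0.6, -2.6]
gripper_width: 58.8
```

```bash
python3 - <<'E'
from h import *
np.set_printoptions(precision=3,suppress=True)
s=readout.state(); print(s["position"],s["tcp_rot"],s["ft_force"])
cal=eyes.get_calibration("wrist");im=eyes.camera("wrist"); np.save("j.npy",im)
h=cv2.cvtColor(im,cv2.COLOR_RGB2HSV)
k=((h[...,0]<18)&(h[...,1]>170)&(h[...,2]>100)).astype(np.uint8)
n,l,st,c=cv2.connectedComponentsWithStats(k)
for i in range(1,n):
    if st[i,4]>4: print(st[i,4],c[i],onz(ray(cal,*c[i]),135),onz(ray(cal,*c[i]),s["position"][2]-55))
rows([517.0,262.2,194],[np.pi,0,2.248],2)
E
```

```text
[517.417 264.217 201.551] [ 3.139 -0.     2.25 ] [ 0.054 -0.593 -2.598]
17 [271.235 158.471] [488.875 296.856 135.   ] [488.071 298.084 146.551]
19 [201.842 163.474] [458.648 268.673 135.   ] [459.587 271.527 146.551]
6 [283.833 178.   ] [502.087 292.468 135.   ] [500.52  293.949 146.551]
2 x [-0.0007, -0.0009, 0.0039] [0.0018, -0.0002, 0.0013]
```

play_rows:
  increments: [-0.0007,-0.0008,0.003,0,0,0,-0.0006,-0.0008,0.003,0,0,0,0,0,0.002,0,0,0,0,0,0,0,0,0,0,0,0,0,0,0]

```text
clock: 22.28
position: [516.8, 262.1, 193.4]
tcp_rot: [3.139, -0.0, 2.25]
ft_force: [0.2, -0.2, -2.3]
gripper_width: 59.1
```

play_rows:
  increments: [0,0,0.002,0,0,0,0,0,0.002,0,0,0,0,0,0.002,0,0,0,0,0,0,0,0,0]

```text
clock: 22.78
position: [516.9, 262.1, 187.9]
tcp_rot: [3.139, -0.0, 2.25]
ft_force: [-0.9, -0.6, 2.7]
gripper_width: 58.5
```

Lugs are in the slots and the plate has been met. Now pushing to depth.

play_rows:
  increments: [0,0,0.002,0,0,0,0,0,0.002,0,0,0,0,0,0.002,0,0,0,0,0,0.001,0,0,0,0,0,0,0,0,0]

```text
clock: 23.4
position: [516.9, 262.1, 181.1]
tcp_rot: [3.139, -0.0, 2.25]
ft_force: [-2.1, -1.2, 8.1]
gripper_width: 58.6
```

play_rows:
  increments: [0,0,0.0007,0,0,0,0,0,0,0,0,0.05,0,0,0,0,0,0.08,0,0,0,0,0,0.08,0,0,0,0,0,0,0,0,0,0,0,0]

```text
clock: 24.15
position: [518.2, 262.7, 181.0]
tcp_rot: [3.136, -0.001, 2.04]
ft_force: [-2.1, -0.3, 9.0]
gripper_width: 58.9
```

```bash
python3 - <<'E'
from h import *
np.set_printoptions(precision=2,suppress=True)
s=readout.state(); print(s["position"],s["tcp_rot"],s["ft_force"],s["torque"])
E
```

```text
[518.23 262.71 180.99] [ 3.14 -0.    2.04] [-2.09 -0.26  8.96] [-0.31  0.29 -0.07]
```

play_rows:
  increments: [0,0,0,0,0,0.08,0,0,0,0,0,0.08,0,0,0,0,0,0.08,0,0,0,0,0,0.08,0,0,0,0,0,0.08,0,0,0,0,0,0.06,0,0,0,0,0,0]

```text
clock: 25.02
position: [518.4, 262.8, 181.0]
tcp_rot: [3.136, -0.003, 1.58]
ft_force: [-0.6, -1.2, 8.2]
gripper_width: 58.8
```

```bash
python3 - <<'E'
from h import *
np.set_printoptions(precision=2,suppress=True)
s=readout.state(); print(s["position"],s["tcp_rot"],s["ft_force"],s["torque"])
E
```

```text
[518.41 262.78 181.04] [ 3.14 -0.    1.58] [-0.62 -1.18  8.24] [-0.25  0.26 -0.08]
```

play_rows:
  increments: [0,0,0,0,0,0.03,0,0,0,0,0,0.03,0,0,0,0,0,0.02,0,0,0,0,0,0]

```text
clock: 25.52
position: [517.4, 262.8, 181.0]
tcp_rot: [3.137, -0.001, 1.51]
ft_force: [-1.7, -2.3, 9.5]
gripper_width: 59.0
```

```bash
python3 - <<'E'
from h import *
np.set_printoptions(precision=2,suppress=True)
s=readout.state(); print(s["position"],s["tcp_rot"],s["ft_force"],s["torque"])
E
```

```text
[517.37 262.78 180.97] [ 3.14 -0.    1.51] [-1.65 -2.32  9.5 ] [-0.46  0.54  1.43]
```

End stop felt (1.4 N m). Backing off 0.04 rad and letting up.

play_rows:
  increments: [0,0,0,0,0,-0.04,0,0,-0.001,0,0,0,0,0,-0.002,0,0,0,0,0,-0.002,0,0,0,0,0,-0.001,0,0,0,0,0,0,0,0,0]

```text
clock: 26.28
position: [517.3, 262.5, 185.8]
tcp_rot: [3.139, -0.003, 1.54]
ft_force: [0.1, 1.2, 2.1]
gripper_width: 59.0
```

```bash
python3 - <<'E'
from h import *
np.set_printoptions(precision=2,suppress=True)
s=readout.state(); print(s["position"],s["tcp_rot"],s["ft_force"],s["torque"])
E
```

```text
[517.33 262.47 185.8 ] [ 3.14 -0.    1.54] [0.14 1.16 2.14] [ 0.12 -0.12  0.02]
```

play_rows:
  increments: [0,0,-0.0015,0,0,0,0,0,-0.0015,0,0,0,0,0,0,0,0,0]

```text
clock: 26.65
position: [517.2, 262.5, 186.1]
tcp_rot: [3.139, -0.003, 1.541]
ft_force: [5.6, 5.2, -18.0]
gripper_width: 58.7
```

Held firm against a 15 N pull at the expected locked height. Relax, release, retreat straight up.

play_rows:
  increments: [0,0,0.0025,0,0,0,0,0,0,0,0,0,0,0,0,0,0,0]

```text
clock: 27.02
position: [517.2, 262.4, 186.0]
tcp_rot: [3.139, -0.003, 1.541]
ft_force: [3.1, 3.1, -7.1]
gripper_width: 59.3
```

play_rows:
  increments: [0,0,0,0,0,0,0,0,0,0,0,0,0,0,0,0,0,0,0,0,0,0,0,0]
  hand: 0.0854

```text
clock: 27.52
position: [516.7, 261.8, 186.4]
tcp_rot: [3.14, -0.002, 1.54]
ft_force: [-0.0, 0.1, -0.4]
gripper_width: 85.6
```

play_rows:
  increments: [0,0,-0.01,0,0,0,0,0,-0.03,0,0,0,0,0,-0.04,0,0,0,-0.02,0,-0.04,0,0,0,-0.03,0,-0.03,0,0,0,-0.03,0,0,0,0,0,0,0,0,0,0,0,0,0,0,0,0,0]

```text
clock: 28.52
position: [513.9, 182.6, 336.3]
tcp_rot: [3.14, -0.003, 1.541]
ft_force: [-0.1, 0.8, -0.4]
gripper_width: 85.3
```

```bash
python3 - <<'E'
from h import *
np.set_printoptions(precision=2,suppress=True)
s=readout.state(); print(s["clock"],s["position"],s["tcp_rot"],s["ft_force"])
cal=eyes.get_calibration("wrist");im=eyes.camera("wrist"); sc=eyes.camera("scene"); cs=eyes.get_calibration("scene"); eyes.camera("top"); ct=eyes.get_calibration("top")
pts=[]
for c,k in(("wrist",cal),("scene",cs),("top",ct)):
    for m in eyes.mark_of(c,"cup_top")[:1]: p=np.array(m["point"])*[560,420]; pts.append(ray(k,*p)); print(c,m["score"],p,onz(pts[-1],231))
if len(pts)>1: print(tri(pts))
out=np.hstack([im,sc]); save("k.png",cv2.resize(out,(800,300),interpolation=cv2.INTER_AREA))
save("l.png",np.hstack([im[20:320,100:500],cv2.resize(sc[90:240,250:450],(400,300))]))
E
```

```text
28.525 [513.9  182.58 336.28] [ 3.14 -0.    1.54] [-0.12  0.8  -0.37]
wrist 0.83 [278.88  98.62] [518.49 262.1  231.  ]
scene 0.85 [355.32 125.92] [517.05 255.81 231.  ]
(array([517.05, 259.38, 230.15]), [3.1142258910851948, 3.114225891085216])
```

View pics/l.png

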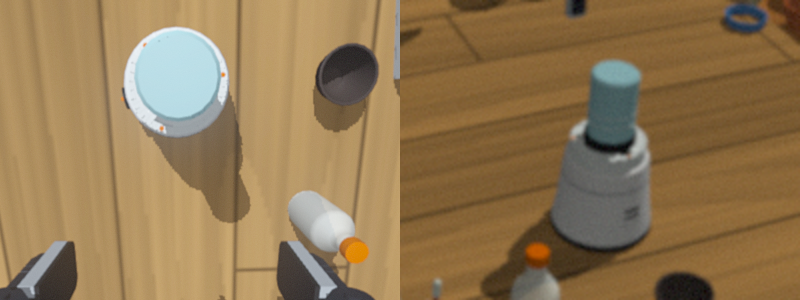

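The cup stands upright in the mill with no lugs showing above the ring. Its top measures 230 mm, against 231 expected when locked and 235 or more unlocked. The bottle and dark bowl have not moved.

```bash
python3 -c "
from cell import sign_off; print(sign_off())"
```

```text
the job is handed in; nothing more can be done
None
```

The mixing cup is locked in the mill, and I handed the job in at about 28.6 s of the 72 s. I lifted the cup off the cradle, tipped it and stood it on its blade end at about (530, 100). I let go and took it again from above, then seated it with the lugs lined up to the slots. I pushed it about 13 mm in, turned it clockwise to the end stop at about 0.74 rad and 1.4 N m, and let it up into the notch.

**Checks**
- **Lock:** before release, the cup held against an upward pull of about 15 N at the expected locked height, with the tool at 186 mm.
- **Height after release:** the cup top measured about 230 mm; locked should be 231 mm and unlocked 235 mm or more.
- **Clearance:** the gripper is open and clear of everything.
- **Other items:** the squeeze bottle and the dark bowl look undisturbed in the last picture. I never moved near the blue bowl or the brush pot, but I did not re-measure any of them.

**Disagreements**
- In the last check the wrist and scene cameras differed by about 6 mm sideways on the cup top, and the top camera did not report it.
- I did not test turning the cup back anticlockwise.

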